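# Unlatch the teal carving-tool case

## Robot

A 6-joint arm with a two-finger parallel gripper is mounted at the origin on the work surface. World frame = base frame: x ahead of the robot, y to its left, z up, the work surface at z = 0. Lengths are in m, angles in rad, forces in N, time in s.
With the tool pointing down it reaches from about 0.35 to 0.975 m from the base axis. Payload 4.9 kg.
Tool frame: the origin (TCP) lies at the very end of the fingers, on their centre line; the grasp point (between the pads) lies 19 mm behind it (pinch_z is the distance from the TCP to the grasp point, in m); z points along the fingers, y is the line along which they close (so a half turn about z gives the same grasp; the last joint's range is limited). The gripper opens to 85 mm and grips with 20 to 120 N. Pads are 22 mm wide; open, the fingers measure 114 mm over their backs; the gripper's body (76 mm by 85 mm) begins 54 mm behind the grasp point. The pads swing forward as they close: fully open they stand 13 mm farther back than shut.
Start: joints at [-1.383, 0.053, 1.613, -0, 1.476, -0.119], TCP at [0.189, -0.596, 0.193] pointing down, gripper open.
Joint ranges: [-3.01, 3.01], [-1.01, 2.22], [0.06, 2.58], [-1.02, 4.17], [0.09, 2.62], [-3.14, 3.14]. Speed limits (rad/s): [2.57, 2.57, 3.14, 3.14, 3.14, 3.14].

## Interface

Orientations are given as a unit quaternion [w, x, y, z].
In Python, from plant import * gives the robot as it stands. The module is installed in compiled form; this text tells all that it offers.
- The arm moves only by the tool play_rows, never from a script. Its arguments are lists of equal length, an entry for each row: "linear": the shift along the world's x, y, z in m, a list of three; "turn": the turn about the world's z in degrees. A call has 1 to 8 rows; each row shifts and turns the commanded pose from where the row before left it; what a row does not reach is not made up. A row lasts 1/8 s, in which the tool goes at most 62.5 mm and 10.7 degrees, less where a joint would pass 70% of its speed; a pose out of reach is approached as far as the arm can. A call is refused whole if a number of a shift passes 0.0625 or a number of a turn 10.7, either way. A call with a gripper value outside its range is refused whole. "hand" is the finger opening in m, from 0 to 0.0854, set as the call begins (left out, the last holds). The fingers move at their own pace and stop on an object; the grip force is fixed at half the most. Time passes only in rows, so rows that do not move let the fingers close. It gives the time, the measured TCP pose, the force, the opening and the grip force at its end, in the units of the state.
- state(): the state, without advancing time (a new reading comes with each control period).
- grab_frame(name): name is "scene" or "top" or "wrist"; returns the picture (480x640x3 uint8, red, green, blue); there is no depth.
- camera_info(name): a dict with "camera_matrix" (3x3 intrinsics, pixels), "origin" and "attitude" of the camera in the world; the wrist camera has in their place "mount" (4x4, takes a point from camera to tool coordinates, whose origin is the TCP and whose axes are the flange's). Camera axes: x right, y down, z forward; pixel columns grow to the right and rows downward; lengths in m; the calibration is good to about 2 mm. A picture is of the moment at which its call begins: read the wrist's pose just before it. camera_info takes no time and is no camera call.
- job_done(): hands the job in; it is judged then, once.
Trained networks look in the newest picture that a camera, given by its name, has taken for a name from the list of things; names that differ only in an ending like _2 or _b are one class to them, and where a whole thing is asked for, a point or a joint stands for the part that bears it (a point fixed in the world has none). Each returns a list of dicts, best first, with "p" (0 to 1); they miss things now and then, are a little off and sometimes report something else, mostly with a low value. They report only what shows in the picture. A call takes as long as a camera call.
- trace(camera, thing): "region" (480x640 bool, what is visible of it) and "location" ([column, row] in pixels, amid what is visible of it).
The state is a dict: "time": time; "joint_pos": joint angles; "joint_vel": joint speeds; "joint_efforts": joint torques, N m; "tool_pos": TCP position; "tool_rot": TCP orientation; "contact_force": force on the tool from outside, world axes, zero at the start; "ft_torque": the same for the moment, N m; "gripper_width": opening from 0.0 (shut) to 1.0 (fully open); "grasp_force": force on a finger pad.
Only numpy, scipy, OpenCV 4.12 (cv2) and the standard library are available. Lean on these libraries where they do the work, as an engineer would, in place of code of your own. Each camera call takes 0.05 s, during which the arm holds its last target. There are 200 camera calls.

## Task

Unlatch the teal tool case so that its lid can be opened: first slide its red safety tab all the way aside, off the end of the steel latch, then swing the latch up by its yellow grip until it stands about upright, and let go. Leave the tab in its open position, and do not touch the grey case.

Things in the scene. Friction and masses are not known exactly. Their poses are not given: they have to be found in the camera images.
- teal_case: Teal tool case, fixed to the bench, 200 (x) x 240 (y) x 70 mm high. Origin: centre of underside. x points from front edge (tab side, near the robot) to rear, y left seen from the front, z up. Steel latch strap (30 wide, 5 thick) lies along x on top; hinge axis parallel to y at x +10, z 76.5 mm; its 16 mm wide nose ends at x -92 mm, under the red tab, which blocks it.
- teal_tab_grip (a point): Point on the red safety tab's post (10 x by 14 y mm, z 88 to 118 of the case), at case x -87, z 108 mm; axes as the case's. The post stands on the tab's plate (18 x by 36 y mm, top z 88). Slides along case y only, friction 1.5 N: shut at y 0 (may start up to +5 mm), end stop +40 mm, frees the latch from +26 mm; stays where left. Push, or pinch across y.
- teal_latch_grip (a point): Point on the latch's yellow fin (12 x by 14 y mm, z 79 to 113 when down): at case x -55, y 0, z 102 mm when down. Axes as the case's when down; they turn with the latch. Swings up and rearward (+x) about the hinge, up to 100 degrees; under 2 N lifts it, hinge friction holds it where left. Pinch across y; the fin can turn between the fingers of an upright gripper.
- grey_case: Grey case of the same make, size, latch, origin and axes, fixed beside the teal one: a bystander, not to be touched. Either case may be the left one.

How it is judged:
On the way, in this order (a step that is already met when the one before it is completed fails the run):
1. the red tab of the teal case is slid aside (27 mm or more from shut) while the latch still lies down (y of teal_tab_grip in the frame of teal_case above 0.027 m and angle between teal_latch_grip's own z axis and vertical below 0.2 rad), for 0.2 s.
2. the latch of the teal case is swung up by 57 degrees or more (angle between teal_latch_grip's own z axis and vertical above 1 rad), for 0.2 s.
At the end, for the whole second after the job is handed in: The teal case's tab stands at least 27 mm aside from its shut position and its latch stands raised by at least 57 degrees (1.0 rad) (y of teal_tab_grip in the frame of teal_case above 0.027 m and angle between teal_latch_grip's own z axis and vertical above 1 rad); the robot touches nothing.
It fails at once if the robot touches the grey case, its tab or its latch (more than 1 N) (contact force between any of the arm, the fingers and grey_case above 1 N).
It also fails if it takes over 40 s, if anything falls off the work surface, if the arm or the gripper's body presses on something with over 40 N, if the wrist force passes 120 N, or if a joint passes its speed limit or range.

## Working session

There is one attempt and no reset: what is moved stays moved. The work goes in short steps, Python scripts to look and compute and a tool call to move; the robot and the scene stay as the last step left them, time stands still between calls to the robot, and variables do not carry over. Pictures are saved under pics/ and viewed, at most 10 in all, crops included, and the job is handed in when it is done.

Besides the shell and the picture viewer there is one more tool, called after "Request:" as name(argument=value, ...) on one line, values as JSON. play_rows: Moves the arm, as the interface text tells. Its arguments: {"type":"object","properties":{"linear":{"type":"array","items":{"type":"array","items":{"type":"number"}}},"turn":{"type":"array","items":{"type":"number"}},"hand":{"type":"number"}},"required":["linear","turn"]}

```bash
mkdir -p pics
cat > h.py <<'E'
from plant import *
import numpy as np, cv2
from scipy.spatial.transform import Rotation as R
def att(a):
    a=np.array(a,float)
    return a if a.shape==(3,3) else R.from_quat(a[[1,2,3,0]]).as_matrix()
def ray(cam,px):
    c=camera_info(cam); K=np.array(c["camera_matrix"])
    d=np.linalg.inv(K)@[px[0],px[1],1]
    if "mount" in c:
        s=state(); M=np.array(c["mount"]); Rt=att(s["tool_rot"])
        return Rt@M[:3,3]+s["tool_pos"], Rt@M[:3,:3]@d
    return np.array(c["origin"]), att(c["attitude"])@d
def at_z(cam,px,z):
    o,d=ray(cam,px); return o+d*(z-o[2])/d[2]
def save(cam,n):
    im=grab_frame(cam); cv2.imwrite(f"pics/{n}.png",im[:,:,::-1]); return im
E
python3 - <<'E'
from h import *
print({k:np.round(v,3).tolist() for k,v in state().items()})
a=save("top","top1"); b=save("scene","scene1")
cv2.imwrite("pics/both.png",cv2.resize(np.vstack([a,b])[:,:,::-1],(400,600)))
for c in("top","scene"):
    print(c,camera_info(c))
    for t,z in(("teal_case",.07),("teal_tab_grip",.108),("teal_latch_grip",.102),("grey_case",.07)):
        for r in trace(c,t)[:2]:
            reg=r["region"]; ys,xs=np.nonzero(reg)
            print(t,round(r["p"],2),np.round(r["location"],1),reg.sum(),np.round(at_z(c,r["location"],z),3), cv2.minAreaRect(np.c_[xs,ys].astype(np.float32)))
E
```

```text
{'time': 0.0, 'joint_pos': [-1.383, 0.053, 1.614, -0.0, 1.476, -0.119], 'joint_vel': [-0.0, -0.001, -0.002, 0.001, 0.001, -0.001], 'joint_efforts': [-0.0, -39.368, -37.018, -0.0, 0.007, -0.0], 'tool_pos': [0.189, -0.595, 0.191], 'tool_rot': [-0.001, 0.988, 0.153, -0.0], 'contact_force': [0.194, -0.629, 0.407], 'ft_torque': [-0.005, -0.062, 0.002], 'grasp_force': 0.0, 'gripper_width': 0.996}
top {'camera_matrix': array([[525.61796241,   0.        , 328.1232107 ],
       [  0.        , 525.61796241, 243.12615873],
       [  0.        ,   0.        ,   1.        ]]), 'origin': array([0.36194961, 0.00234699, 1.05517885]), 'attitude': array([-0.05966047,  0.70605073, -0.70191625,  0.07243326])}
teal_case 0.97 [415.9 246.2] 13464 [ 0.544 -0.183  0.07 ] ((417.6903991699219, 248.82546997070312), (130.31903076171875, 108.5799331665039), 12.608607292175293)
teal_tab_grip 0.49 [414.7 286.3] 196 [ 0.463 -0.172  0.108] ((409.9599304199219, 287.77996826171875), (19.940412521362305, 10.040916442871094), 8.13010311126709)
teal_latch_grip 0.79 [416.4 259.8] 722 [ 0.512 -0.177  0.102] ((415.5577392578
[... 582 characters left out ...]
  ]]), 'origin': array([ 1.21360142, -0.20937593,  0.6147636 ]), 'attitude': array([-0.34821274,  0.7172905 ,  0.54024593, -0.26902892])}
teal_case 0.88 [223.1 274.6] 19535 [ 0.596 -0.192  0.07 ] ((215.73324584960938, 263.95294189453125), (138.8649139404297, 173.09632873535156), 87.47388458251953)
teal_tab_grip 0.5 [227.2 206. ] 258 [ 0.479 -0.165  0.108] ((226.0, 206.0), (24.0, 22.0), 90.0)
teal_latch_grip 0.69 [223.6 236.8] 857 [ 0.549 -0.181  0.102] ((222.2029266357422, 233.3617401123047), (23.008953094482422, 51.003173828125), 4.398705005645752)
grey_case 0.6 [450.1 228.6] 15595 [0.589 0.173 0.07 ] ((454.49993896484375, 216.99996948242188), (160.99996948242188, 121.99998474121094), -0.0)
```

View pics/top1.png

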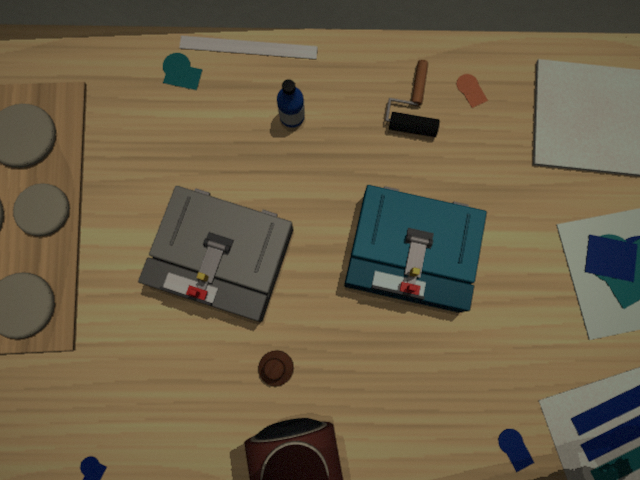

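The top picture shows the teal case on the right, centred near (417,248). Its red tab is at about (409,288) and the yellow fin at (415,271). The grey case is on the left at (217,252). Next I fit the yaw and the post and fin positions.

Run:
```python
from h import *
a=cv2.imread("pics/top1.png"); hsv=cv2.cvtColor(a,cv2.COLOR_BGR2HSV).astype(int)
H,S,V=hsv[...,0],hsv[...,1],hsv[...,2]
m=(H>85)&(H<105)&(S>120); m[:, :330]=0;m[:,500:]=0;m[:175]=0;m[325:]=0
cs,_=cv2.findContours(m.astype(np.uint8),cv2.RETR_EXTERNAL,cv2.CHAIN_APPROX_NONE)
c=max(cs,key=cv2.contourArea); q=cv2.approxPolyDP(cv2.convexHull(c),6,True)[:,0]
W=[at_z("top",p,.07)[:2] for p in q]
print(q.tolist(),np.round(W,3).tolist())
for i in range(len(W)):
    d=W[(i+1)%len(W)]-W[i]; print(np.linalg.norm(d).round(3),np.degrees(np.arctan2(d[1],d[0])).round(1))
sub=(slice(255,310),slice(380,450))
for n,mm,z in(("red",((H<6)|(H>174))&(S>150),.1),("yel",(H>18)&(H<32)&(S>150),.113)):
    k=np.zeros_like(m);k[sub]=mm[sub]; y,x=np.nonzero(k); print(n,k.sum(),x.mean(),y.mean(),x.min(),x.max(),y.min(),y.max(),at_z("top",(x.mean(),y.mean()),z).round(4))
cv2.imwrite("pics/c1.png",cv2.resize(a[230:320,340:490],None,fx=5,fy=5,interpolation=cv2.INTER_CUBIC))
```

```text
[[368, 185], [485, 211], [468, 309], [345, 284]] [[0.665, -0.092], [0.614, -0.319], [0.425, -0.278], [0.47, -0.047]]
0.232 -102.5
0.194 167.6
0.235 78.8
0.199 -13.1
red 174 409.4597701149425 288.132183908046 400 419 282 294 [ 0.4603 -0.1635  0.1   ]
yel 38 413.13157894736844 272.6578947368421 410 418 268 275 [ 0.4871 -0.1686  0.113 ]
```

View pics/c1.png

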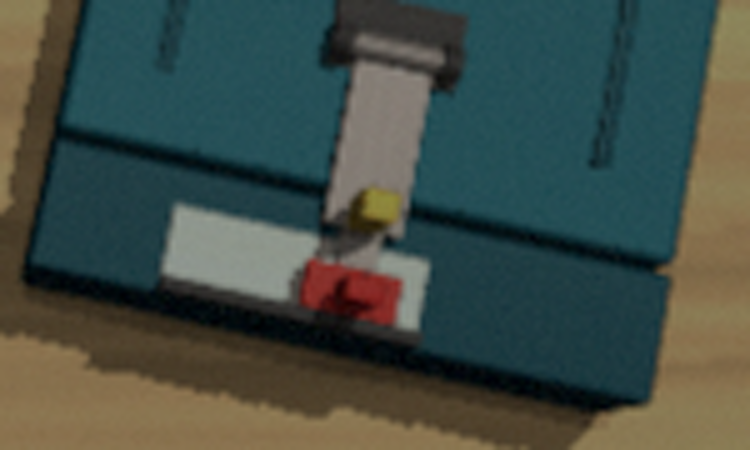

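The picture shows the fin top at about (415,272) and the post top at (413,289). The yaw is about -12°, and the white slide area extends to the left (+y). Moving above the tab.

Request:
play_rows(linear=[[0.033,0.053,0.002],[0.034,0.054,0.002],[0.034,0.054,0.002],[0.034,0.054,0.002],[0.034,0.054,0.002],[0.034,0.054,0],[0.034,0.054,0],[0.033,0.053,0]], turn=[-3.7,-3.7,-3.7,-3.7,-3.7,-3.7,-3.7,-3.7], hand=0.05)

```text
time: 1.5
tool_pos: [0.4554, -0.1708, 0.2029]
tool_rot: [0.0, 0.994, -0.106, 0.001]
contact_force: [0.9, -0.3, 0.9]
gripper_width: 0.588
grasp_force: 0.0
```

Request:
play_rows(linear=[[0,0,0],[0,0,0]], turn=[0,0])

```text
time: 1.75
tool_pos: [0.4544, -0.1727, 0.2025]
tool_rot: [0.0, 0.995, -0.104, -0.0]
contact_force: [-0.7, -0.5, 0.5]
gripper_width: 0.585
grasp_force: 0.0
```

Run:
```python
from h import *
s=state(); print(s["tool_pos"],s["tool_rot"],s["gripper_width"],s["time"])
im=save("wrist","w1")
for t,z in(("teal_tab_grip",.116),("teal_latch_grip",.102)):
    for r in trace("wrist",t)[:2]: print(t,round(r["p"],2),r["location"],r["region"].sum(),at_z("wrist",r["location"],z).round(4))
c=camera_info("wrist");print(c)
```

```text
[ 0.45439467 -0.17271034  0.20248759] [ 2.64348282e-04  9.94554308e-01 -1.04219262e-01 -6.66116249e-05] 0.584941073591147 1.75
teal_tab_grip 0.81 [311.5, 213.5] 1005 [ 0.4705 -0.1726  0.116 ]
teal_latch_grip 0.89 [310.6, 137.1] 3735 [ 0.5263 -0.1841  0.102 ]
{'camera_matrix': array([[350.46463258,   0.        , 317.72734549],
       [  0.        , 350.46463258, 240.74713535],
       [  0.        ,   0.        ,   1.        ]]), 'mount': array([[-3.33222428e-04, -9.59549387e-01, -2.81540161e-01,
         7.23403530e-02],
       [ 9.99999942e-01, -3.40861660e-04, -2.18399093e-05,
         2.61696313e-04],
       [-7.50097750e-05, -2.81540152e-01,  9.59549445e-01,
        -1.81267553e-01],
       [ 0.00000000e+00,  0.00000000e+00,  0.00000000e+00,
         1.00000000e+00]])}
```

View pics/w1.png

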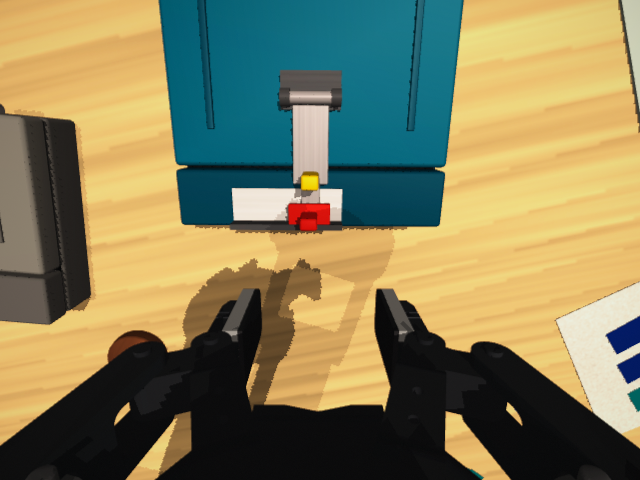

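The wrist view is well aligned: the case's front edge is level, the fin top is at (310,181), the post top at (308,225), and the plate spans 288–330. The grey case stays far to the left.

Run:
```python
from h import *
a=cv2.imread("pics/w1.png"); hsv=cv2.cvtColor(a,cv2.COLOR_BGR2HSV).astype(int)
H,S,V=hsv[...,0],hsv[...,1],hsv[...,2]
k=(H>22)&(H<32)&(S>200);k[:160]=0;k[210:]=0;k[:,:280]=0;k[:,350:]=0
top=k&(V>V[k].max()*.85); y,x=np.nonzero(top);print("fin",x.min(),x.max(),y.min(),y.max())
k=((H<6)|(H>174))&(S>200);k[:190]=0;k[240:]=0;k[:,:270]=0;k[:,350:]=0
y,x=np.nonzero(k);print("red",x.min(),x.max(),y.min(),y.max())
for yy in range(y.min(),y.max()+1): xx=x[y==yy];print(yy,xx.min(),xx.max(),V[yy,308],end=" | ")
th=np.radians(-12);M=np.array([[np.cos(th),np.sin(th)],[-np.sin(th),np.cos(th)]])
t=state()["tool_pos"][:2]
print()
for n,p,z in(("post",(308.5,224.5),.118),("fin",(310,181),.113),("frontL",(182,225),.07),("frontR",(440,225),.07)):
    w=at_z("wrist",p,z); print(n,w.round(4),"rel tcp in case axes",(M@(w[:2]-t)).round(4))
```

```text
fin 302 317 176 189
red 288 329 204 230
204 289 329 212 | 205 289 329 240 | 206 289 329 243 | 207 288 329 242 | 208 289 329 243 | 209 288 329 243 | 210 289 329 227 | 211 289 329 187 | 212 289 329 133 | 213 289 329 117 | 214 289 329 117 | 215 289 329 117 | 216 289 329 118 | 217 289 329 119 | 218 289 329 122 | 219 289 329 189 | 220 289 329 214 | 221 289 329 223 | 222 288 329 223 | 223 289 329 221 | 224 299 328 220 | 225 299 316 218 | 226 299 316 216 | 227 299 316 214 | 228 300 316 213 | 229 300 316 197 | 230 301 315 145 | 
post [ 0.4628 -0.1687  0.118 ] rel tcp in case axes [0.0076 0.0069]
fin [ 0.4949 -0.1769  0.113 ] rel tcp in case axes [0.0407 0.0055]
frontL [ 0.4757 -0.051   0.07  ] rel tcp in case axes [-0.0042  0.1247]
frontR [ 0.4256 -0.2832  0.07  ] rel tcp in case axes [-0.0049 -0.1129]
```

Request:
play_rows(linear=[[0.0045,0.002,-0.02],[0.0045,0.002,-0.025],[0,0,-0.025],[0,0,-0.01],[0,0,0]], turn=[0,0,0,0,0])

```text
time: 2.52
tool_pos: [0.4627, -0.1685, 0.1211]
tool_rot: [-0.0, 0.994, -0.105, -0.001]
contact_force: [0.1, -0.1, 0.5]
gripper_width: 0.585
grasp_force: 0.0
```

Request:
play_rows(linear=[[0,0,-0.014],[0,0,-0.012],[0,0,0]], turn=[0,0,0])

```text
time: 2.9
tool_pos: [0.4626, -0.1681, 0.095]
tool_rot: [-0.001, 0.994, -0.105, -0.001]
contact_force: [0.6, 0.0, 0.2]
gripper_width: 0.582
grasp_force: 0.0
```

Request:
play_rows(linear=[[0,0,0],[0,0,0],[0,0,0],[0,0,0],[0,0,0],[0,0,0]], turn=[0,0,0,0,0,0], hand=0.0)

```text
time: 3.65
tool_pos: [0.4635, -0.1686, 0.0965]
tool_rot: [0.0, 0.995, -0.105, 0.0]
contact_force: [0.5, -0.6, -0.7]
gripper_width: 0.003
grasp_force: 0.0
```

The fingers closed fully and gripped nothing, so I look again.

Run:
```python
from h import *
a=save("wrist","w2")[:,:,::-1];b=save("scene","s2")[:,:,::-1]
cv2.imwrite("pics/m2.png",np.vstack([cv2.resize(a[150:450,120:520],(533,400))[:300],cv2.resize(b[130:300,140:442],(533,300))]))
```

```text
(no output)
```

View pics/m2.png

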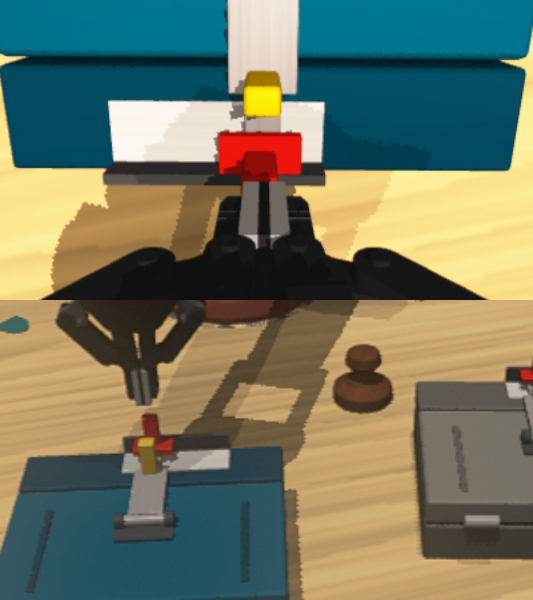

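Run:
```python
from h import *
def proj(cam,P):
    c=camera_info(cam);K=np.array(c["camera_matrix"]);o,_=ray(cam,(0,0))
    if "mount" in c: Rm=att(state()["tool_rot"])@np.array(c["mount"])[:3,:3]
    else: Rm=att(c["attitude"])
    q=K@(Rm.T@(np.array(P)-o)); return (q[:2]/q[2]).round(1)
s=state();print(s["tool_pos"],s["tool_rot"])
for n,P in(("tcp",s["tool_pos"]),("post",[.463,-.1687,.118]),("postfoot",[.463,-.1687,.088]),("fin",[.495,-.177,.113])):
    print(n,[(c,proj(c,P).tolist()) for c in("wrist","scene","top")])
def tri(obs):
    A=np.zeros((3,3));b=np.zeros(3)
    for c,p in obs:
        o,d=ray(c,p);d=d/np.linalg.norm(d);N=np.eye(3)-np.outer(d,d);A+=N;b+=N@o
    X=np.linalg.solve(A,b); return X.round(4),[np.linalg.norm(np.cross(X-ray(c,p)[0],ray(c,p)[1]/np.linalg.norm(ray(c,p)[1]))).round(4) for c,p in obs]
b=cv2.imread("pics/s2.png");h=cv2.cvtColor(b,cv2.COLOR_BGR2HSV).astype(int)
k=((h[...,0]<6)|(h[...,0]>174))&(h[...,1]>120);k[:, :200]=0;k[:,260:]=0;k[:185]=0;k[235:]=0
y,x=np.nonzero(k)
for yy in range(y.min(),y.max()+1): xx=x[y==yy];print(yy,xx.min(),xx.max(),end="|")
a=cv2.imread("pics/w2.png");cv2.imwrite("pics/w2c.png",cv2.resize(a[220:350,240:400],(800,600)[:1]+(600,)))
c2=cv2.resize(b[130:260,160:300],(640,594),interpolation=cv2.INTER_CUBIC);cv2.imwrite("pics/s2c.png",c2)
```

```text
[ 0.46346981 -0.1685639   0.09640372] [-1.50231188e-05  9.94500784e-01 -1.04729128e-01 -2.94993120e-05]
tcp [('wrist', [317.3, 273.9]), ('scene', [224.5, 206.7]), ('top', [411.9, 286.6])]
post [('wrist', [317.7, 290.9]), ('scene', [222.8, 195.5]), ('top', [414.0, 285.7])]
postfoot [('wrist', [317.7, 269.2]), ('scene', [225.0, 210.8]), ('top', [411.1, 287.4])]
fin [('wrist', [320.7, 223.7]), ('scene', [220.6, 210.2]), ('top', [417.7, 268.4])]
195 221 228|196 221 228|197 221 228|198 221 228|199 221 226|200 221 228|201 222 228|202 222 229|203 222 229|204 222 229|205 222 229|206 222 229|207 227 229|208 228 237|209 216 238|210 216 238|211 216 237|212 215 237|213 215 237|214 215 237|215 215 237|216 215 237|217 216 236|
```

View pics/s2c.png

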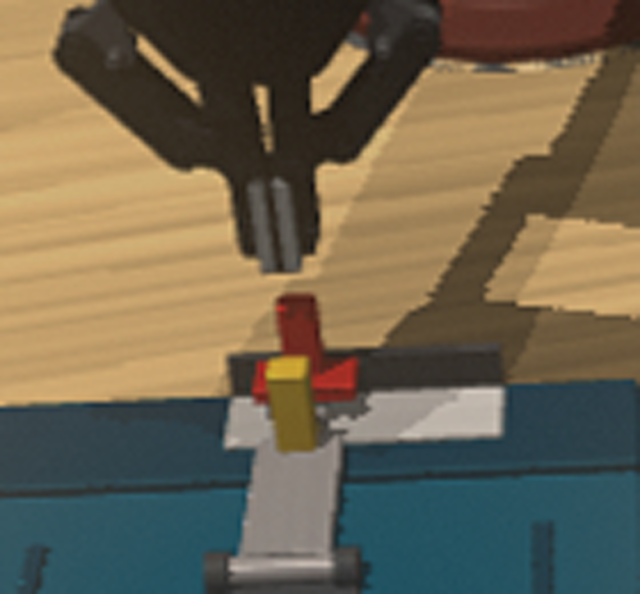

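In the scene view the fingertips end at about full-frame (221,189), clearly above the post top at (224,195). The reported TCP projects to (224.5,206.7), so the real tips look higher than reported. I'll check this in the wrist close-up.

View pics/w2c.png

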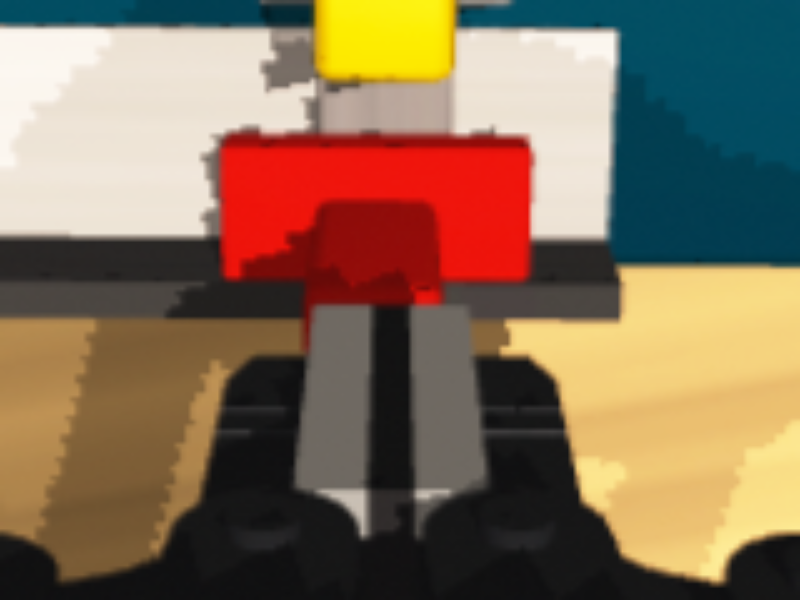

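Run:
```python
from h import *
for p in((221,189),):
  for z in(.0964,.11,.12,.13,.14): print(z,at_z("scene",p,z).round(4))
for p in((318,285),(318,290)):
  for z in(.0964,.11,.12,.13,.14): print(p,z,at_z("wrist",p,z).round(4))
print(at_z("top",(413.5,288),.118),camera_info("wrist")["mount"][:3,3])
```

```text
0.0964 [ 0.4098 -0.1671  0.0964]
0.11 [ 0.4308 -0.1683  0.11  ]
0.12 [ 0.4463 -0.1691  0.12  ]
0.13 [ 0.4619 -0.1699  0.13  ]
0.14 [ 0.4774 -0.1707  0.14  ]
(318, 285) 0.0964 [ 0.4569 -0.1676  0.0964]
(318, 285) 0.11 [ 0.4627 -0.1688  0.11  ]
(318, 285) 0.12 [ 0.4669 -0.1697  0.12  ]
(318, 285) 0.13 [ 0.4712 -0.1706  0.13  ]
(318, 285) 0.14 [ 0.4755 -0.1715  0.14  ]
(318, 290) 0.0964 [ 0.4539 -0.1669  0.0964]
(318, 290) 0.11 [ 0.4599 -0.1682  0.11  ]
(318, 290) 0.12 [ 0.4643 -0.1691  0.12  ]
(318, 290) 0.13 [ 0.4688 -0.1701  0.13  ]
(318, 290) 0.14 [ 0.4732 -0.171   0.14  ]
[ 0.45877526 -0.1676025   0.118     ] [ 0.07233976  0.00026314 -0.18126758]
```

Intersecting the scene and wrist rays puts the pad's front edge at x≈0.474, as expected. The tips are at z≈0.135, about 38 mm above the reported TCP, so the real fingers are shorter than stated. I'll open and go down in checked steps.

Request:
play_rows(linear=[[0,0,0],[0,0,0],[0,0,0],[0,0,0],[0,0,-0.01],[0,0,-0.01],[0,0,0]], turn=[0,0,0,0,0,0,0], hand=0.045)

```text
time: 4.62
tool_pos: [0.4623, -0.1679, 0.0746]
tool_rot: [-0.001, 0.994, -0.105, -0.002]
contact_force: [-0.6, 0.1, 0.7]
gripper_width: 0.527
grasp_force: 0.0
```

Run:
```python
from h import *
s=state();print(s["tool_pos"],s["contact_force"],s["gripper_width"])
a=save("wrist","w3")[:,:,::-1];b=save("scene","s3")[:,:,::-1]
cv2.imwrite("pics/m3.png",np.vstack([cv2.resize(a[200:380,200:440],(480,360))[:300],cv2.resize(b[150:240,150:294],(480,300),interpolation=cv2.INTER_CUBIC)]))
```

```text
[ 0.46231892 -0.16793554  0.07462043] [-0.55047978  0.07871173  0.71865888] 0.5273448999751931
```

View pics/m3.png

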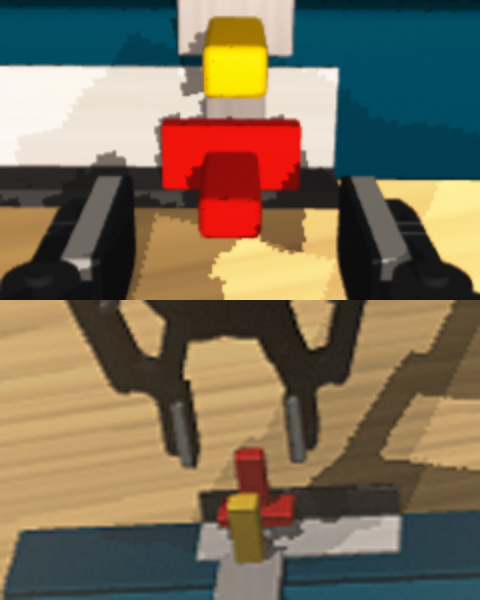

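The open fingers straddle the post symmetrically. The tips are at scene row ~199, so z≈0.11 with the reported TCP at 0.075, and they are touching nothing. I'll go down 15 mm and close.

Request:
play_rows(linear=[[0,0,-0.008],[0,0,-0.007],[0,0,0]], turn=[0,0,0])

```text
time: 5.1
tool_pos: [0.4628, -0.1682, 0.0604]
tool_rot: [-0.0, 0.995, -0.105, -0.001]
contact_force: [0.3, 0.1, 0.1]
gripper_width: 0.53
grasp_force: 0.0
```

Request:
play_rows(linear=[[0,0,0],[0,0,0],[0,0,0],[0,0,0],[0,0,0]], turn=[0,0,0,0,0], hand=0.0)

```text
time: 5.72
tool_pos: [0.4637, -0.1682, 0.0618]
tool_rot: [-0.0, 0.995, -0.105, 0.0]
contact_force: [-0.8, 4.9, 5.2]
gripper_width: 0.143
grasp_force: 59.0
```

The fingers hold the post at about 12 mm opening with 59 N. Now slide it along +y of the case.

Request:
play_rows(linear=[[0.0013,0.0062,0],[0.0013,0.0062,0],[0.0013,0.0062,0],[0.0013,0.0062,0],[0.0013,0.0062,0],[0.0012,0.0058,0],[0,0,0]], turn=[0,0,0,0,0,0,0])

```text
time: 6.6
tool_pos: [0.4718, -0.1312, 0.0618]
tool_rot: [-0.0, 0.995, -0.104, 0.001]
contact_force: [-0.6, 0.7, 4.6]
gripper_width: 0.139
grasp_force: 59.0
```

Request:
play_rows(linear=[[0,0,0],[0,0,0],[0,0,0],[0,0,0],[0,0,0.02],[0,0,0.025],[0,0,0.015],[0,0,0]], turn=[0,0,0,0,0,0,0,0], hand=0.042)

```text
time: 7.6
tool_pos: [0.4721, -0.1322, 0.1228]
tool_rot: [0.0, 0.994, -0.105, 0.001]
contact_force: [-0.6, -0.2, 0.0]
gripper_width: 0.488
grasp_force: 0.0
```

Request:
play_rows(linear=[[0.006,-0.012,0],[0.006,-0.012,0],[0.006,-0.012,0],[0.005,-0.009,0],[0,0,0],[0,0,0]], turn=[0,0,0,0,0,0])

```text
time: 8.35
tool_pos: [0.4941, -0.1767, 0.1213]
tool_rot: [-0.0, 0.994, -0.105, -0.0]
contact_force: [-0.3, 0.6, 0.8]
gripper_width: 0.49
grasp_force: 0.0
```

Run:
```python
from h import *
s=state();print(s["time"],s["tool_pos"],s["contact_force"],s["gripper_width"])
a=save("wrist","w4")[:,:,::-1];b=save("scene","s4")[:,:,::-1]
cv2.imwrite("pics/m4.png",np.vstack([cv2.resize(a[200:350,200:440],(480,300)),cv2.resize(b[150:240,150:294],(480,300),interpolation=cv2.INTER_CUBIC)]))
```

```text
8.35 [ 0.49407209 -0.17665027  0.12128726] [-0.31362924  0.59268976  0.84053548] 0.4904378154219367
```

View pics/m4.png

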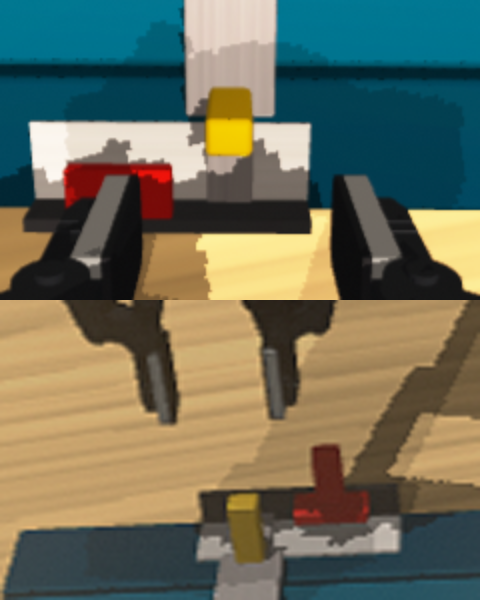

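The tab now sits clear to the left of the latch, and the fin is almost centred between the fingers, about 1.3 mm toward +y. I'll go down and pinch the fin.

Request:
play_rows(linear=[[0.0004,0.0013,-0.015],[0,0,-0.017],[0,0,-0.017],[0,0,-0.017],[0,0,0]], turn=[0,0,0,0,0])

```text
time: 9.07
tool_pos: [0.4929, -0.1747, 0.0529]
tool_rot: [-0.001, 0.994, -0.105, -0.002]
contact_force: [-0.9, -0.3, 0.1]
gripper_width: 0.486
grasp_force: 0.0
```

Request:
play_rows(linear=[[0,0,0],[0,0,0],[0,0,0],[0,0,0],[0,0,0]], turn=[0,0,0,0,0], hand=0.0)

```text
time: 9.7
tool_pos: [0.4953, -0.175, 0.0564]
tool_rot: [-0.001, 0.995, -0.105, 0.001]
contact_force: [0.2, 5.7, 4.3]
gripper_width: 0.146
grasp_force: 60.6
```

The fin is held at 60 N. Swing the first 40° of the arc.

Request:
play_rows(linear=[[0.0028,-0.0006,0.0055],[0.0029,-0.0006,0.0054],[0.0037,-0.0008,0.005],[0.0038,-0.0008,0.0046],[0.0045,-0.001,0.0042],[0.0045,-0.001,0.004],[0.0051,-0.0011,0.0034],[0.0052,-0.0011,0.0031]], turn=[0,0,0,0,0,0,0,0])

```text
time: 10.7
tool_pos: [0.5258, -0.1816, 0.0893]
tool_rot: [-0.001, 0.995, -0.105, -0.002]
contact_force: [-0.9, 5.6, -12.1]
gripper_width: 0.145
grasp_force: 58.4
```

Request:
play_rows(linear=[[0.0056,-0.0012,0.0025],[0.0057,-0.0012,0.0021],[0.0058,-0.0012,0.0015],[0.0059,-0.0012,0.001],[0.006,-0.0013,0.0004],[0.0061,-0.0013,0.0],[0.006,-0.0012,-0.0006],[0.006,-0.0012,-0.001]], turn=[0,0,0,0,0,0,0,0])

```text
time: 11.7
tool_pos: [0.5735, -0.1921, 0.0971]
tool_rot: [-0.0, 0.995, -0.104, -0.001]
contact_force: [-3.6, 5.6, -3.8]
gripper_width: 0.124
grasp_force: 58.4
```

Run:
```python
from h import *
s=state();print(s["time"],s["tool_pos"],s["contact_force"],s["gripper_width"])
b=save("scene","s5")[:,:,::-1];a=save("wrist","w5")[:,:,::-1]
cv2.imwrite("pics/m5.png",np.vstack([cv2.resize(a[150:390,120:504],(480,300)),cv2.resize(b[130:265,120:336],(480,300),interpolation=cv2.INTER_CUBIC)]))
```

```text
11.7 [ 0.57354831 -0.19207243  0.09707827] [-3.58397803  5.56655596 -3.78755589] 0.12396281356506657
```

View pics/m5.png

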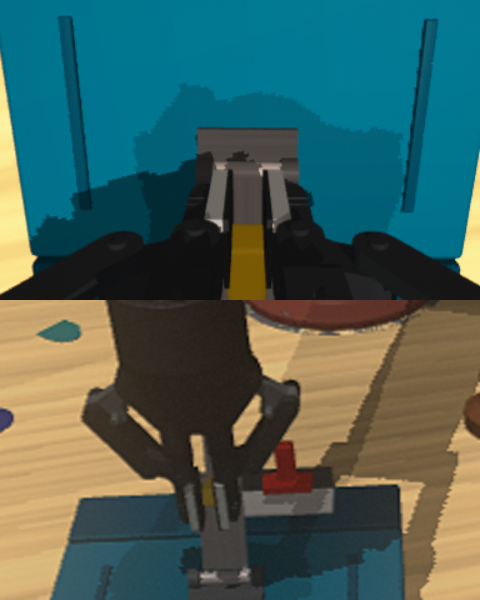

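The fin is still pinched, the strap is raised, and the tab is still aside at the left. I'll check the angle by projecting the fin's tip for several candidate angles.

Run:
```python
from h import *
def proj(cam,P):
    c=camera_info(cam);K=np.array(c["camera_matrix"]);o,_=ray(cam,(0,0))
    Rm=att(state()["tool_rot"])@np.array(c["mount"])[:3,:3] if "mount" in c else att(c["attitude"])
    q=K@(Rm.T@(np.array(P)-o)); return (q[:2]/q[2])
th=np.radians(-12);X=np.array([np.cos(th),np.sin(th),0]);Y=np.array([-X[1],X[0],0]);Z=np.array([0,0,1.])
O=np.array([.4949,-.1755,0])+X*.055
for f in(45,60,70,80,90):
    p=np.radians(f);ox=np.cos(p)*X-np.sin(p)*Z  # latch -x goes up
    oz=np.sin(p)*X+np.cos(p)*Z
    g=lambda x,z:O+X*.01+Z*.0765+(x-.01)*ox+(z-.0765)*oz
    out=[]
    for c,(sx,sy,x0,y0) in dict(wrist=(1.25,1.25,120,150),scene=(480/216,300/135,120,130)).items():
        for P in((-.049,.113),(-.061,.113),(-.049,.079),(-.077,.079)):
            q=proj(c,g(*P));out.append((np.array([(q[0]-x0)*sx,(q[1]-y0)*sy+(300 if c=="scene" else 0)])).round().astype(int).tolist())
    print(f,out)
for c in("wrist","scene"):
    for r in trace(c,"teal_latch_grip")[:1]:
        y,x=np.nonzero(r["region"]);print(c,r["p"],x.min(),x.max(),y.min(),y.max())
```

```text
45 [[247, 286], [247, 322], [247, 296], [247, 372], [214, 483], [213, 465], [221, 491], [220, 450]]
60 [[247, 245], [247, 279], [247, 285], [247, 363], [211, 497], [210, 478], [218, 491], [215, 449]]
70 [[247, 212], [247, 241], [247, 271], [247, 344], [210, 510], [208, 492], [216, 495], [212, 454]]
80 [[247, 176], [247, 198], [247, 252], [247, 316], [209, 526], [207, 509], [215, 501], [210, 462]]
90 [[247, 141], [247, 154], [247, 228], [247, 277], [208, 543], [206, 528], [213, 510], [207, 475]]
wrist 0.7 291 345 279 410
scene 0.67 210 231 198 257
```

The fin tip row gives about 66°, so some slip occurred in the pads. I'll push on about 20 mm rearward to bring it closer to upright.

Request:
play_rows(linear=[[0.005,-0.001,0],[0.005,-0.001,-0.0005],[0.005,-0.001,-0.001],[0.005,-0.001,-0.0015],[0,0,0]], turn=[0,0,0,0,0])

```text
time: 12.52
tool_pos: [0.5923, -0.1961, 0.0923]
tool_rot: [-0.0, 0.995, -0.104, -0.003]
contact_force: [-4.1, 4.0, -7.2]
gripper_width: 0.094
grasp_force: 58.3
```

Request:
play_rows(linear=[[0,0,0],[0,0,0],[0,0,0],[0,0,0]], turn=[0,0,0,0], hand=0.04)

```text
time: 13.02
tool_pos: [0.5948, -0.1968, 0.0945]
tool_rot: [0.0, 0.994, -0.105, 0.001]
contact_force: [-0.4, -0.1, -0.0]
gripper_width: 0.464
grasp_force: 0.0
```

Request:
play_rows(linear=[[0,0,0.02],[0,0,0.03],[0,0,0.04],[0,0,0.04],[0,0,0.03],[-0.04,0,0],[-0.04,0,0],[0,0,0]], turn=[0,0,0,0,0,0,0,0])

```text
time: 14.02
tool_pos: [0.5129, -0.1964, 0.2554]
tool_rot: [0.001, 0.994, -0.105, 0.001]
contact_force: [0.2, -0.7, 0.2]
gripper_width: 0.467
grasp_force: 0.0
```

Run:
```python
from h import *
s=state();print(s["time"],s["tool_pos"],s["contact_force"],s["gripper_width"])
b=save("scene","s6")[:,:,::-1];a=save("wrist","w6")[:,:,::-1]
cv2.imwrite("pics/m6.png",np.vstack([cv2.resize(a[50:290,120:504],(480,300)),cv2.resize(b[130:265,120:336],(480,300),interpolation=cv2.INTER_CUBIC)]))
```

```text
14.025 [ 0.51286464 -0.19635892  0.25538453] [ 0.18477594 -0.67638928  0.22336097] 0.4672387539055488
```

View pics/m6.png

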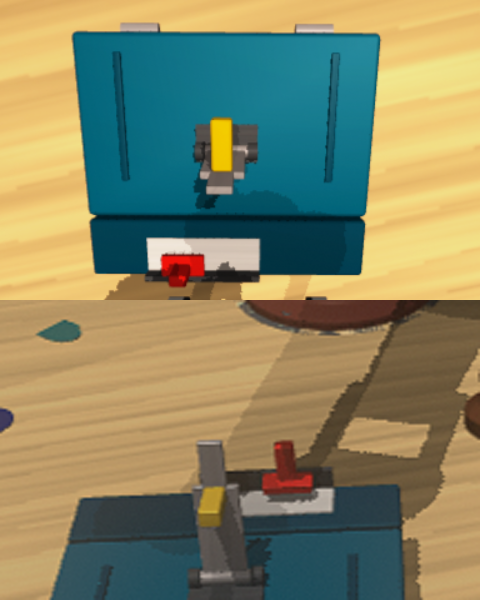

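The latch stands at about 80° (fin lower edge at crop row ~526), the tab is fully to the left, and the gripper is clear.

```bash
python3 -c "
from plant import *
print(job_done())"
```

```text
the job is handed in; nothing more can be done
None
```

I slid the teal case's red tab about 38 mm aside and swung its latch up to about 80° (estimated from the last picture), then let go, moved the gripper clear and handed the job in at about 14 s; no verdict came back, and the arm never went near the grey case.

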